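Silence the knocking machine

ROBOT

A 6-joint arm with a two-finger parallel gripper is mounted at the origin on the work surface. World frame = base frame: x ahead of the robot, y to its left, z up, the work surface at z = 0. Lengths are in m, angles in degrees, forces in N, time in s.
With the tool pointing down it reaches from about 0.35 to 0.725 m from the base axis. Payload 6 kg.
Tool frame: the origin (TCP) lies at the very end of the fingers, on their centre line; the grasp point (between the pads) lies 19 mm behind it; z points along the fingers, y is the line along which they close (so a half turn about z gives the same grasp; the last joint's range is limited). The gripper opens to 85 mm and grips with 20 to 120 N. Pads are 22 mm wide; open, the fingers measure 114 mm over their backs; the gripper's body (76 mm by 85 mm) begins 54 mm behind the grasp point. The pads swing forward as they close: fully open they stand 13 mm farther back than shut.
Start: joints at [86.843, 2.303, 4.859, 0, -92.561, -19.12], TCP at [0.227, 0.555, 0.231] pointing down, gripper open.
Joint ranges: [-146.85, 146.85], [-73.84, 115.35], [-62.03, 85.46], [-188.31, 113.3], [-161.28, -10.13], [-171.36, 171.36]. Speed limits (degrees/s): [147.25, 147.25, 172.46, 180, 180, 180].

INTERFACE

Orientations are given as a 3x3 rotation matrix whose columns are the frame's x, y, z axes.
In Python, from bench import robot gives the robot as it stands.
- The arm moves only by the tool step_arm, never from a script. Its argument "deltas" is a list that holds one entry, the list of rows, each a list of 4 numbers: the shift along the tool's x, y, z normalised to -1 to 1, where 1 is 4 cm, then the turn about the tool's z normalised to -1 to 1, where 1 is 2 pi rad. A call has exactly 8 rows; each row shifts and turns the commanded pose from where the row before left it, along the tool's axes as they then stand; what a row does not reach is not made up. A row lasts 1/12 s, in which the tool goes at most 41.7 mm and 7.16 degrees, less where a joint would pass 70% of its speed; a pose out of reach is approached as far as the arm can. A call with a number of a shift or a turn outside -1 to 1 is refused whole. A call with a gripper value outside its range is refused whole. "gripper" is the closure, from -1 (fully open) to 1 (shut), so that 0 is half open, set as the call begins (left out, the last holds). The fingers move at their own pace and stop on an object; "grip_force" is the grip in N (left out, the last holds). Time passes only in rows, so rows that do not move let the fingers close, or fill a call up. It gives the time, the measured TCP pose, the force, the opening and the grip force at its end, in the units of the state.
- robot.sense(): the state, without advancing time (a new reading comes with each control period).
- robot.grab_frame(name): name is "scene" or "top"; returns the picture (480x640x3 uint8, blue, green, red); there is no depth.
- robot.get_calibration(name): a dict with "vfov" (degrees; the focal length in pixels is half the picture's height over the tangent of half this angle, whatever the lens; pixels are square), "cx", "cy" (the principal point, pixels), "world_from_camera" (4x4, takes a point from camera to world coordinates). Camera axes: x right, y down, z forward; pixel columns grow to the right and rows downward; lengths in m; the calibration is good to about 2 mm. A picture is of the moment at which its call begins. get_calibration takes no time and is no camera call.
- robot.hand_in(): hands the job in; it is judged then, once.
The state is a dict: "time_s": time; "qpos": joint angles; "qvel": joint speeds; "tau": joint torques, N m; "tcp_pos": TCP position; "orientation": TCP orientation; "ft_force": force on the tool from outside, world axes, zero at the start; "moment": the same for the moment, N m; "gripper_width": finger opening in m; "grip_force": force on a finger pad.
Only numpy, scipy, OpenCV 4.12 (cv2) and the standard library are available. Lean on these libraries where they do the work, as an engineer would, in place of code of your own. Each camera call takes 0.05 s, during which the arm holds its last target. There are 200 camera calls.

TASK

The piece is over: silence the knocking machine on the table by pushing only, without picking anything up. First push the T-shaped wooden beater, which leans towards the front over the brass plate, up past upright so that it stays leaning back on its rear stop; then tip over the blue-felted wooden damper block that stands beside the plate, so that it lies flat on the brass plate on its felt. Leave the tin, the little weight and everything else standing where they are.

Things in the scene. Friction and masses are not known exactly. Their poses are not given: they have to be found in the camera images.
- machine: knocking machine, fixed: dark wooden deck 200 (x) by 300 (y) by 30 mm thick on the table; origin at the centre of its underside, x from its front edge (nearest the robot) to its back edge, z up. The beater's steel bracket, 34 by 38 mm, 36 mm above the deck, is at x = +55, y = 0 mm. Two thin springs (60 mm high) stand at x = +85, y = +-75 mm
- plate_center (a point): centre of the brass plate let in flush in the deck's top, at machine x = -15, y = 0 mm, 30 mm above the table; the plate is 100 mm (machine x) by 170 mm (machine y); same axes as the machine
- beater (a joint): beater angle (rad) about a hinge along the machine's y, at machine x = +55 mm, 50 mm above the table. 0: leans 35 degrees forward (to machine -x) on its front stop; 0.61: upright; 1.10: leans 28 degrees back (to +x) on its rear stop. It turns freely and falls by its weight to the stop on its side of upright; about 0.6 N at the head moves it
- beater_head (a point): centre of the beater's head: a brown wooden roller, 32 mm diameter, 64 mm long, along the machine's y, across the end of a 14 mm round stick, 130 mm from the hinge. At the front stop it is at machine x = -19 mm, 157 mm above the table; upright 180 mm; at the rear stop machine x = +116 mm, 165 mm above the table
- damper_mid (a point): centre of the loose damper block: wood, 60 (x) by 36 (y) by 120 mm (z, height), about 180 g, blue felt on both broad faces (+y, -y). It stands on end on the deck at about machine x = -15 mm and y = +105 or -105 mm, its y within 0.15 rad of the machine's y. Its centre is 60 mm above the deck standing, 18 mm lying
- tin: closed tin, 50 mm diameter, 65 mm high, standing on the deck on the far side of the plate from the damper block; origin at the centre of its underside; leave it
- weight: small brass weight, 26 mm diameter, 32 mm high, standing near the front edge of the deck; origin under its centre; leave it
- driver: screwdriver with a yellow handle lying on the table to the left; leave it
- jar: amber glass jar, 60 mm diameter, 80 mm high, standing on the table to the right; origin under its centre; leave it
- mug: blue mug, 80 mm diameter, 90 mm high, standing on the table to the right; origin under its centre; leave it
- radio: small red loudspeaker box, 50 by 90 by 100 mm, standing on the table to the left; origin under its centre; leave it

How it is judged:
By the outcome, as a careful person would: the job done as asked, in the order asked, and still so for the second after the job is handed in, with the robot touching nothing.
It also fails if it takes over 43 s, if anything falls off the work surface, if the arm or the gripper's body presses on something with over 40 N, if the wrist force passes 120 N, or if a joint passes its speed limit or range.

## Working session

There is one attempt and no reset: what is moved stays moved. The work goes in short steps, Python scripts to look and compute and a tool call to move; the robot and the scene stay as the last step left them, time stands still between calls to the robot, and variables do not carry over. Pictures are saved under pics/ and viewed, at most 10 in all, crops included, and the job is handed in when it is done.

Besides the shell and the picture viewer there is one more tool, called after ">>>" as name(argument=value, ...) on one line, values as JSON. step_arm: Moves the arm, as the interface text tells. Its arguments: {"type":"object","properties":{"deltas":{"type":"array","items":{"type":"array","items":{"type":"array","items":{"type":"number"}}}},"gripper":{"type":"number"},"grip_force":{"type":"number"}},"required":["deltas"]}

```bash
mkdir -p pics; python3 - <<'E'
from bench import robot
import cv2,numpy as np
for n in("scene","top"):
    cv2.imwrite(f"pics/{n}0.png",robot.grab_frame(n)); c=robot.get_calibration(n); print(n,c["vfov"],c["cx"],c["cy"],np.round(c["world_from_camera"],4).tolist(), [k for k in c])
s=robot.sense(); print(s["time_s"],s["tcp_pos"],np.round(s["orientation"],3).tolist(),s["ft_force"])
E
```

```text
scene 51.5123976140401 323.3721621623699 236.9543549465218 [[0.7149, 0.4367, -0.5461, 1.1328], [0.6989, -0.4225, 0.5771, -0.6667], [0.0213, -0.7942, -0.6073, 0.8072], [0.0, 0.0, 0.0, 1.0]] ['vfov', 'cx', 'cy', 'world_from_camera']
top 48.694431630759816 309.23524362653603 239.89592361406923 [[-0.0154, -0.9933, 0.1149, 0.3841], [-0.9998, 0.0171, 0.0141, -0.0204], [-0.016, -0.1147, -0.9933, 1.4058], [0.0, 0.0, 0.0, 1.0]] ['vfov', 'cx', 'cy', 'world_from_camera']
0.1 [0.22726338 0.55499629 0.23038428] [[0.925, -0.379, -0.0], [-0.379, -0.925, -0.001], [0.0, 0.002, -1.0]] [-0.38237169 -0.0120492   0.37420568]
```

View pics/scene0.png

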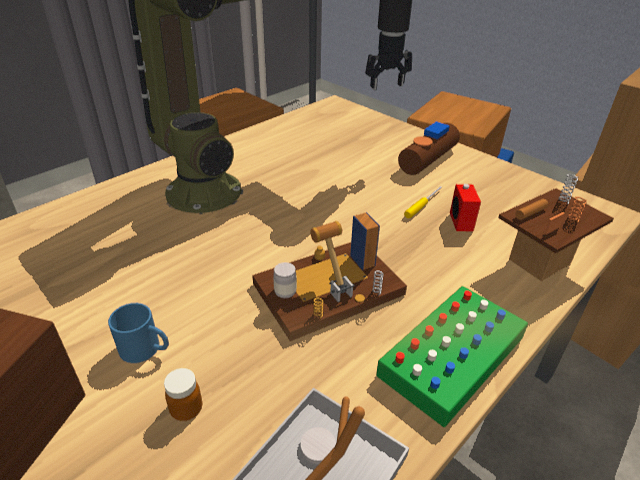

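View pics/top0.png

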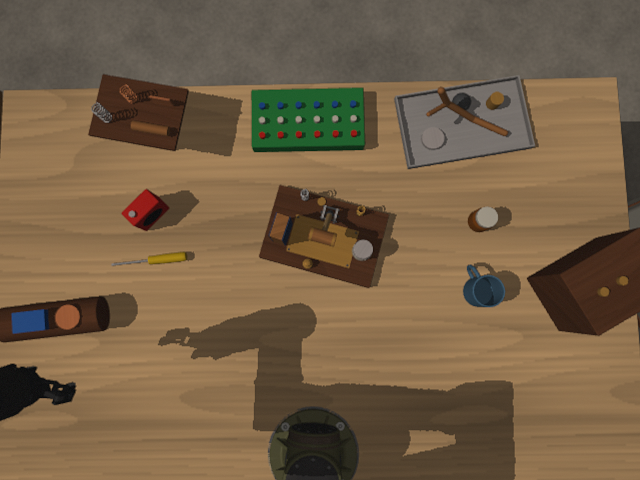

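The scene picture shows the beater leaning forward, with the damper on the machine's +y side, the tin on -y and the weight at the front edge. In the top picture the deck corners are near (281,186), (391,213), (372,286) and (261,256). Next I'll measure with a crop.

```bash
cat > h.py <<'E'
import numpy as np,cv2
from bench import robot
def ray(n,u,v):
    c=robot.get_calibration(n); f=240/np.tan(np.radians(c["vfov"]/2)); T=np.array(c["world_from_camera"])
    d=T[:3,:3]@[(u-c["cx"])/f,(v-c["cy"])/f,1]; return T[:3,3],d
def onz(n,u,v,z):
    o,d=ray(n,u,v); return o+d*(z-o[2])/d[2]
def proj(n,p):
    c=robot.get_calibration(n); f=240/np.tan(np.radians(c["vfov"]/2)); T=np.linalg.inv(c["world_from_camera"])
    q=T[:3,:3]@p+T[:3,3]; return np.array([c["cx"]+f*q[0]/q[2],c["cy"]+f*q[1]/q[2]])
E
python3 - <<'E'
from h import *
im=cv2.imread("pics/top0.png")
hsv=cv2.cvtColor(im,cv2.COLOR_BGR2HSV)
# everything on deck: brass plate + dark wood; deck darker than table
m=((im.max(2)<112)&(im[:,:,2]>im[:,:,0]+10)).astype(np.uint8)*255
roi=np.zeros_like(m);roi[178:294,252:400]=255
m=cv2.morphologyEx(m&roi,cv2.MORPH_CLOSE,np.ones((5,5)))
cs,_=cv2.findContours(m,cv2.RETR_EXTERNAL,cv2.CHAIN_APPROX_NONE);c=max(cs,key=cv2.contourArea)
r=cv2.minAreaRect(c);print(r,cv2.contourArea(c))
b=cv2.boxPoints(r)
w=np.array([onz("top",*p,0.03)[:2] for p in b]);print(b.round(1).tolist(),w.round(4).tolist(),w.mean(0))
print([np.linalg.norm(w[i]-w[i-1]).round(4) for i in range(4)],[np.degrees(np.arctan2(*(w[i]-w[i-1])[::-1])).round(2) for i in range(4)])
a=cv2.resize(im[178:294,252:400],None,fx=5,fy=5,interpolation=cv2.INTER_CUBIC)
cv2.imwrite("pics/topc.png",a)
a=cv2.resize(cv2.imread("pics/scene0.png")[200:350,240:420],None,fx=4,fy=4,interpolation=cv2.INTER_CUBIC)
cv2.imwrite("pics/scc.png",a)
E
```

```text
((333.1038513183594, 233.3778076171875), (132.33868408203125, 85.97086334228516), 15.592809677124023) 9541.5
[[257.79998779296875, 257.0], [280.8999938964844, 174.1999969482422], [408.3999938964844, 209.8000030517578], [385.29998779296875, 292.6000061035156]] [[0.5007, 0.1338], [0.7199, 0.0715], [0.6183, -0.262], [0.4033, -0.1947]] [ 0.56056175 -0.06283587]
[np.float64(0.3426), np.float64(0.2279), np.float64(0.3486), np.float64(0.2253)] [np.float64(73.48), np.float64(-15.87), np.float64(-106.95), np.float64(162.62)]
```

View pics/topc.png

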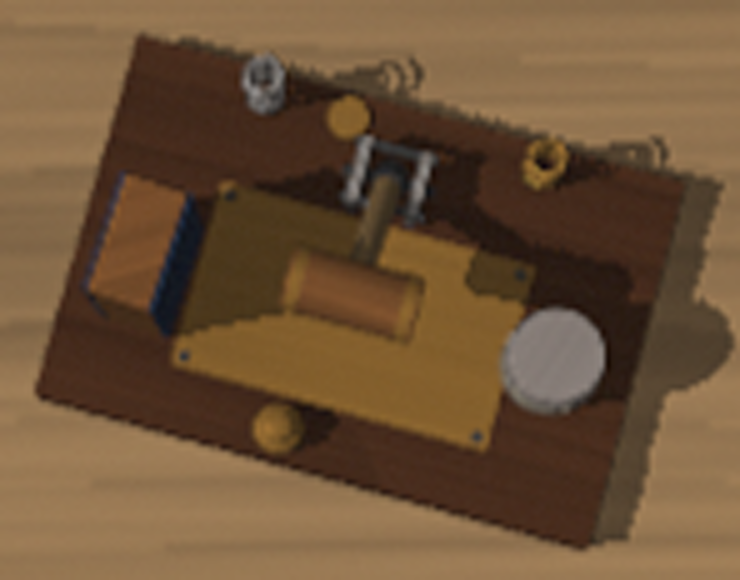

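View pics/scc.png

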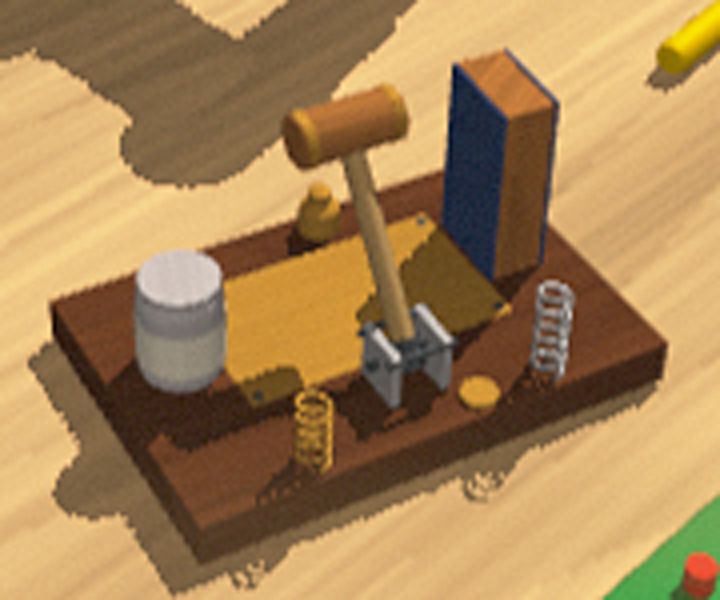

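The crops show the deck corners, plate corners and damper top clearly. I'll cast rays through them.

```bash
python3 - <<'E'
from h import *
P=lambda l,z:np.array([onz("top",252+u/5-.4,178+v/5-.4,z)[:2] for u,v in l])
d=P([(140,35),(690,175),(590,548),(38,395)],.03); p=P([(225,182),(535,265),(490,452),(172,365)],.03)
for n,q in(("deck",d),("plate",p)):
    s=[q[1]-q[0],q[2]-q[1],q[2]-q[3],q[3]-q[0]]
    print(n,q.mean(0).round(4),[np.linalg.norm(x).round(4) for x in s],[np.degrees(np.arctan2(x[1],x[0])).round(2) for x in s])
y=((d[0]-d[1])+(d[3]-d[2])); y/=np.linalg.norm(y); x=np.array([y[1],-y[0]]); a=np.arctan2(x[1],x[0]); print("yaw",np.degrees(a))
c=(d.mean(0)+p.mean(0)+.015*x)/2; print("c",c)
M=lambda q:np.round(((q-c)@np.array([x,y]).T)*1000,1).tolist()
t=P([(123,175),(195,195),(153,308),(85,288)],.15); print("damper top",t.mean(0).round(4),M(t.mean(0)),M(t))
print("blk yaw",[np.degrees(np.arctan2(*(e)[::-1])) for e in (t[0]-t[3],t[1]-t[2])],[np.degrees(np.arctan2(*(e)[::-1]))-90 for e in (t[0]-t[1],t[3]-t[2])])
print("tin",M(P([(556,357)],.095)),"weight",M(P([(278,425)],.055)),"head",M(P([(353,293)],.157)))
for k in [(-15,105,150),(-19,0,157),(55,0,50)]:
    w=np.append(c+x*k[0]/1e3+y*k[1]/1e3,k[2]/1e3); print(k,w.round(4),((proj("scene",w)-[240,200])*4).round(0))
E
```

```text
deck [ 0.5557 -0.0405] [np.float64(0.2988), np.float64(0.2024), np.float64(0.297), np.float64(0.1979)] [np.float64(-105.57), np.float64(163.39), np.float64(-106.42), np.float64(163.89)]
plate [ 0.5405 -0.0358] [np.float64(0.1682), np.float64(0.1007), np.float64(0.1714), np.float64(0.1003)] [np.float64(-106.17), np.float64(165.14), np.float64(-106.29), np.float64(163.28)]
yaw -15.99448855518787
c [ 0.5553414  -0.04020495]
damper top [0.5644 0.0683] [-21.2, 106.8] [[7.8, 122.8], [7.4, 86.8], [-50.4, 91.8], [-49.6, 125.7]]
blk yaw [np.float64(-18.914871291164026), np.float64(-20.877544203980975)] [np.float64(-16.686439001073012), np.float64(-17.431434271605056)]
tin [[-17.0, -102.7]] weight [[-82.8, 23.2]] head [[-19.6, 1.3]]
(-15, 105, 150) [0.5699 0.0649 0.15  ] [501.  90.]
(-19, 0, 157) [ 0.5371 -0.035   0.157 ] [337. 128.]
(55, 0, 50) [ 0.6082 -0.0554  0.05  ] [399. 354.]
```

>>> step_arm(deltas=[[[0,0,0,-0.0147],[0.53,0.593,0,0],[0.53,0.593,0,0],[0.53,0.593,0,0],[0.53,0.593,0,0],[0.53,0.593,0,0],[0.53,0.593,0,0],[0.53,0.593,0,0]]], gripper=1, grip_force=20)

```text
time_s: 0.77
tcp_pos: [0.3211, 0.3515, 0.2309]
orientation: [[0.956, -0.292, -0.0], [-0.292, -0.956, -0.0], [-0.0, 0.0, -1.0]]
ft_force: [0.5, 0.8, 0.7]
gripper_width: 0.0001
grip_force: 0.0
```

>>> step_arm(deltas=[[[0.53,0.593,0,0],[0.53,0.593,0,0],[0.53,0.593,0,0],[0.53,0.593,0,0],[0.53,0.593,0,0],[0.53,0.593,0,0],[0.53,0.593,0,0],[0.53,0.593,0,0]]])

```text
time_s: 1.43
tcp_pos: [0.4278, 0.1205, 0.2312]
orientation: [[0.956, -0.292, -0.0], [-0.292, -0.956, 0.0], [-0.0, -0.0, -1.0]]
ft_force: [0.6, -0.2, -0.3]
gripper_width: -0.0002
grip_force: 0.0
```

>>> step_arm(deltas=[[[0.53,0.593,0,0],[0.53,0.593,0,0],[0.53,0.593,0,0],[0.53,0.593,0,0],[0.53,0.593,0,0],[0,0,0,0],[0,0,0,0],[0,0,0,0]]])

```text
time_s: 2.1
tcp_pos: [0.4941, -0.0223, 0.2309]
orientation: [[0.956, -0.293, -0.001], [-0.293, -0.956, -0.0], [-0.001, 0.0, -1.0]]
ft_force: [-0.2, 0.4, -0.5]
gripper_width: -0.0
grip_force: 0.0
```

>>> step_arm(deltas=[[[0,0,0.5,0],[0,0,0.7,0],[0,0,0.6,0],[0,0,0.3,0],[0.15,0,0,0],[0.2,0,0,0],[0.2,0,0,0],[0.2,0,0,0]]])

```text
time_s: 2.77
tcp_pos: [0.5248, -0.0311, 0.1493]
orientation: [[0.956, -0.292, 0.003], [-0.292, -0.956, 0.0], [0.003, -0.001, -1.0]]
ft_force: [-1.1, -0.3, 0.8]
gripper_width: 0.0002
grip_force: 0.4
```

>>> step_arm(deltas=[[[0.2,0,0,0],[0.2,0,0,0],[0.2,0,0,0],[0.2,0,0,0],[0.2,0,0,0],[0.2,0,0,0],[0.2,0,0,0],[0.2,0,0,0]]])

```text
time_s: 3.43
tcp_pos: [0.585, -0.0501, 0.1473]
orientation: [[0.956, -0.292, -0.0], [-0.292, -0.956, -0.0], [-0.0, 0.0, -1.0]]
ft_force: [-0.5, -0.1, 0.4]
gripper_width: -0.0002
grip_force: 0.0
```

```bash
python3 - <<'E'
from h import *
im=robot.grab_frame("scene")
cv2.imwrite("pics/s1.png",cv2.resize(im[130:330,240:420],None,fx=3,fy=3,interpolation=cv2.INTER_CUBIC))
s=robot.sense();print(s["tcp_pos"],s["ft_force"])
E
```

```text
[ 0.58571425 -0.05042185  0.14694292] [-1.07972981 -0.1988323   0.12601148]
```

View pics/s1.png

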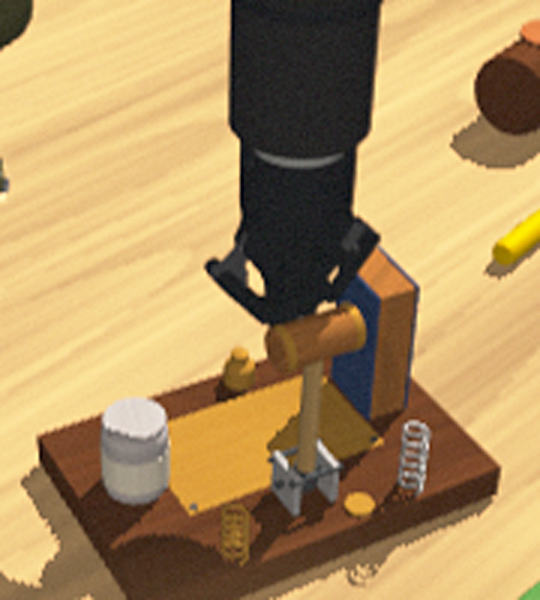

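The picture shows the beater almost upright on the fingers, with the rest untouched. I'll push on past upright, slowly, then retreat.

>>> step_arm(deltas=[[[0.14,0,0,0],[0.14,0,0,0],[0.14,0,0,0],[0.14,0,0,0],[0.14,0,0,0],[0.14,0,0,0],[0.14,0,0,0],[0.12,0,0,0]]])

```text
time_s: 4.15
tcp_pos: [0.6269, -0.0629, 0.1472]
orientation: [[0.956, -0.292, -0.0], [-0.292, -0.956, -0.0], [-0.0, 0.0, -1.0]]
ft_force: [-0.3, 0.1, 0.1]
gripper_width: -0.0001
grip_force: 0.0
```

>>> step_arm(deltas=[[[0,0,0,0],[0,0,0,0],[0,0,0,0],[-0.3,0,0,0],[-0.5,0,-0.3,0],[-0.6,0,-0.5,0],[-0.6,0,-0.7,0],[0,0,-0.6,0]]])

```text
time_s: 4.82
tcp_pos: [0.5473, -0.0388, 0.234]
orientation: [[0.957, -0.291, 0.002], [-0.291, -0.957, 0.0], [0.002, -0.001, -1.0]]
ft_force: [1.3, 0.3, 0.6]
gripper_width: 0.0004
grip_force: 0.0
```

```bash
python3 - <<'E'
from h import *
im=robot.grab_frame("scene")
cv2.imwrite("pics/s2.png",cv2.resize(im[130:330,240:420],None,fx=3,fy=3,interpolation=cv2.INTER_CUBIC))
s=robot.sense();print(s["tcp_pos"],s["ft_force"])
E
```

```text
[ 0.55004261 -0.03947603  0.23994205] [-0.42696436 -2.01635062  5.05541591]
```

View pics/s2.png

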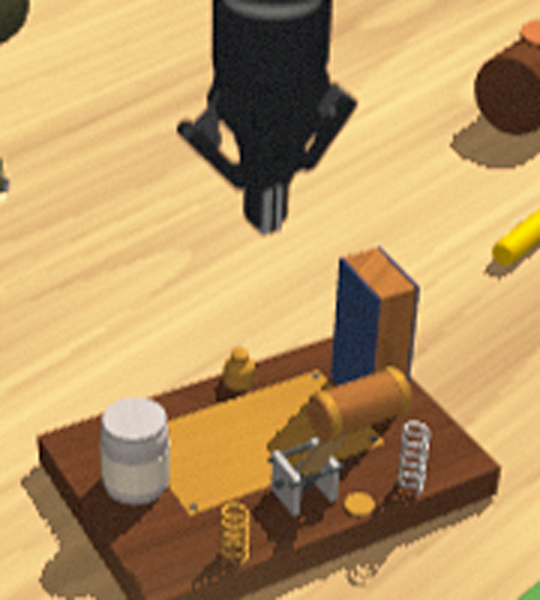

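The beater rests leaning back on its rear stop, near (360,400), and everything else is in place. Next I'll go to the damper's outer side.

>>> step_arm(deltas=[[[0,0,0,0.003],[-0.06,-0.6,0,0],[-0.06,-0.6,0,0],[-0.06,-0.6,0,0],[-0.06,-0.6,0,0],[-0.06,-0.6,0,0],[-0.06,-0.6,0,0],[-0.06,-0.6,0,0]]])

```text
time_s: 5.53
tcp_pos: [0.5858, 0.1268, 0.2303]
orientation: [[0.951, -0.31, -0.001], [-0.31, -0.951, -0.0], [-0.001, 0.001, -1.0]]
ft_force: [0.5, 0.3, -0.9]
gripper_width: 0.0
grip_force: 0.0
```

>>> step_arm(deltas=[[[0,0,0,0],[0,0,0.4,0],[0,0,0.6,0],[0,0,0.6,0],[0,0,0.6,0],[0,0,0.4,0],[0,0,0,0],[0,0,0,0]]])

```text
time_s: 6.2
tcp_pos: [0.5854, 0.125, 0.1264]
orientation: [[0.951, -0.31, -0.002], [-0.31, -0.951, -0.001], [-0.001, 0.002, -1.0]]
ft_force: [-0.3, -0.6, -0.0]
gripper_width: -0.0002
grip_force: 0.0
```

```bash
python3 - <<'E'
from h import *
im=robot.grab_frame("top"); cv2.imwrite("pics/t3.png",cv2.resize(im[160:300,240:400],None,fx=4,fy=4,interpolation=cv2.INTER_CUBIC))
s=robot.sense();p=s["tcp_pos"];print(p,s["ft_force"])
a=np.radians(-16);d=p[:2]-[.5553,-.0402];print("machine",d@[np.cos(a),np.sin(a)],d@[-np.sin(a),np.cos(a)])
E
```

```text
[0.58623602 0.12524979 0.12807542] [ 1.52480593 -0.44754883  0.7023964 ]
machine -0.01586653701845875 0.16756767068185843
```

View pics/t3.png

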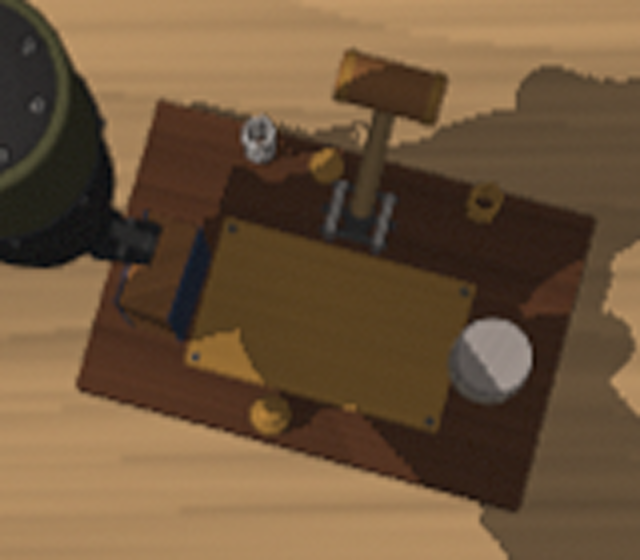

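The fingers stand outside the damper; its top is near (165,275) and the beater is still leaning back. I'll push gently.

>>> step_arm(deltas=[[[-0.12,0,-0.1,0],[0,0.14,0,0],[0,0.14,0,0],[0,0.14,0,0],[0,0.14,0,0],[0,0.12,0,0],[0,0.12,0,0],[0,0.12,0,0]]])

```text
time_s: 6.92
tcp_pos: [0.5698, 0.0915, 0.1314]
orientation: [[0.951, -0.31, 0.0], [-0.31, -0.951, -0.0], [0.0, -0.0, -1.0]]
ft_force: [0.2, -0.0, -0.3]
gripper_width: -0.0001
grip_force: 0.1
```

```bash
python3 - <<'E'
from h import *
im=robot.grab_frame("scene")
cv2.imwrite("pics/s4.png",cv2.resize(im[130:330,240:420],None,fx=3,fy=3,interpolation=cv2.INTER_CUBIC))
s=robot.sense();print(s["tcp_pos"],s["ft_force"])
E
```

```text
[0.56968776 0.09100107 0.13141615] [-0.78514468 -0.7479423   0.62537407]
```

View pics/s4.png

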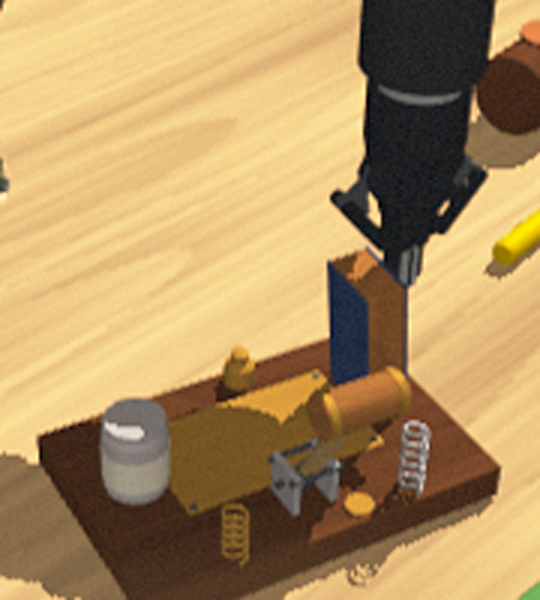

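The block is upright and just starting to tilt, with the fingers against its top (400,265). I'll keep pushing.

>>> step_arm(deltas=[[[0,0.12,0,0],[0,0.12,0,0],[0,0.12,0,0],[0,0.12,0,0],[0,0.12,0,0],[0,0.12,0,0],[0,0.12,0,0],[0,0.12,0,0]]])

```text
time_s: 7.63
tcp_pos: [0.5579, 0.0551, 0.1313]
orientation: [[0.951, -0.31, 0.0], [-0.31, -0.951, -0.0], [0.0, 0.0, -1.0]]
ft_force: [-0.7, 0.2, -0.3]
gripper_width: -0.0001
grip_force: 0.0
```

```bash
python3 - <<'E'
from h import *
im=robot.grab_frame("scene")
cv2.imwrite("pics/s5.png",cv2.resize(im[130:330,240:420],None,fx=3,fy=3,interpolation=cv2.INTER_CUBIC))
s=robot.sense();print(s["tcp_pos"],s["ft_force"])
E
```

```text
[0.5577429  0.05454798 0.13142178] [ 0.20859939 -0.61953458 -0.72912791]
```

View pics/s5.png

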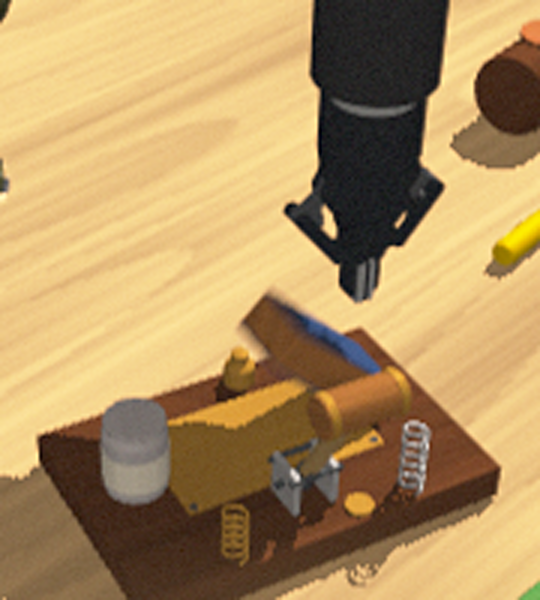

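The block is in mid-fall towards the plate. I'll retreat up and aside, then check.

>>> step_arm(deltas=[[[0,0,-0.3,0],[0,0,-0.6,0],[0,0,-0.6,0],[0,-0.6,-0.6,0],[0,-0.8,-0.3,0],[0,-0.8,0,0],[0,-0.8,0,0],[0,-0.8,0,0]]])

```text
time_s: 8.35
tcp_pos: [0.6057, 0.2018, 0.2288]
orientation: [[0.951, -0.31, 0.001], [-0.31, -0.951, 0.001], [0.001, -0.001, -1.0]]
ft_force: [0.6, 0.0, 0.3]
gripper_width: 0.0007
grip_force: 0.0
```

>>> step_arm(deltas=[[[-0.4,-0.8,0,0],[-0.4,-0.8,0,0],[-0.4,-0.8,0,0],[-0.3,-0.6,0,0],[0,0,0,0],[0,0,0,0],[0,0,0,0],[0,0,0,0]]])

```text
time_s: 9.02
tcp_pos: [0.5857, 0.3321, 0.228]
orientation: [[0.95, -0.311, 0.001], [-0.311, -0.95, 0.0], [0.001, -0.0, -1.0]]
ft_force: [-0.1, -0.7, -0.2]
gripper_width: -0.0
grip_force: 0.0
```

```bash
python3 - <<'E'
from h import *
a=robot.grab_frame("scene")[200:350,240:420]; b=robot.grab_frame("top")[170:300,245:400]
r=lambda i:cv2.resize(i,(400,340),interpolation=cv2.INTER_CUBIC)
cv2.imwrite("pics/f.png",np.hstack([r(a),r(b)]))
s=robot.sense();print(s["time_s"],s["tcp_pos"],s["ft_force"])
E
```

```text
9.1167 [0.58575297 0.33183585 0.22793539] [-0.44978191 -0.41429955 -0.25781743]
```

View pics/f.png

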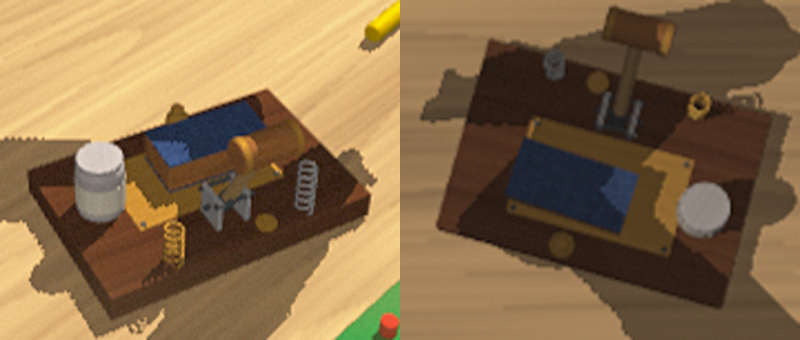

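The last picture shows the damper lying flat on the plate, felt down, around (572,185). The beater is leaning back at (640,30), and the tin and weight are untouched.

```bash
python3 -c "
from bench import robot
print(robot.hand_in())"
```

```text
the job is handed in; nothing more can be done
None
```

The job is handed in at about 9 s: the beater leans back on its rear stop, the damper lies felt-down on the brass plate, and the last picture shows the tin and weight standing where they were.

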